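# Slide the cheese slab out over the board's edge

### The arm

A 6-joint arm with a two-finger parallel gripper is mounted at the origin on a cart in front of the work surface, level with it; the furniture and walls round the work are solid. World frame = base frame: x ahead of the robot, y to its left, z up, the work surface at z = 0. Lengths are in m, angles in degrees, forces in N, time in s.
With the tool pointing down it reaches from about 0.375 to 0.9 m from the base axis. Payload 3.1 kg.
Tool frame: the origin (TCP) lies at the very end of the fingers, on their centre line; the grasp point (between the pads) lies 19 mm behind it; z points along the fingers, y is the line along which they close (so a half turn about z gives the same grasp; the last joint's range is limited). The gripper opens to 87 mm and grips with 3 to 60 N. Pads are 19 mm wide; open, the fingers measure 117 mm over their backs; the gripper's body (75 mm by 190 mm) begins 51 mm behind the grasp point.
Start: joints at [52.97, 30.224, 82.088, -0, 67.689, -10.227], TCP at [0.282, 0.558, 0.223] pointing down, gripper open.
Joint ranges: [-176.69, 176.69], [-43.24, 126.21], [12.49, 139.97], [-82, 262], [0, 151.66], [-163.58, 163.58]. Speed limits (degrees/s): [159.86, 159.86, 180, 180, 180, 180].

### API

Orientations are given as a 3x3 rotation matrix whose columns are the frame's x, y, z axes.
In Python, from rig import readout, cams, bot gives the robot as it stands.
- The arm moves only by the shell command python3 -m inch 'ROWS'. ROWS is JSON, a list of rows, each a list of 5 numbers: the shift along the world's x, y, z in cm, then the turn about the world's z in degrees, then the finger opening in cm, from 0 to 8.7. In form: [[dx, dy, dz, twist, fingers], ...]. A call has 1 to 10 rows; each row is the pose to reach, as a shift and turn from the pose commanded when the call began; what a row does not reach only later rows make up. A row lasts 1/12 s, in which the tool goes at most 41.7 mm and 7.16 degrees, less where a joint would pass 70% of its speed; a pose out of reach is approached as far as the arm can. A call with a gripper value outside its range is refused whole. The fingers move at their own pace and stop on an object; the grip force is fixed at half the most. Time passes only in rows, so rows that repeat a pose let the fingers close. It gives the time, the measured TCP pose, the force, the opening and the grip force at its end, in the units of the state.
- readout.read_state(): the state, without advancing time (a new reading comes with each control period).
- cams.capture(name): name is "scene" or "side" or "wrist"; returns a dict with "image" (480x640x3 uint8, blue, green, red), "intrinsics" (3x3 intrinsics, pixels), "xyz" and "rotation" of the camera in the world; the wrist camera has in their place "tool_from_camera" (4x4, takes a point from camera to tool coordinates, whose origin is the TCP and whose axes are the flange's). Camera axes: x right, y down, z forward; pixel columns grow to the right and rows downward; lengths in m; the calibration is good to about 2 mm. The wrist camera is an equidistant fisheye: a pixel r from the principal point sees the ray r / f radians off the axis. A picture is of the moment at which its call begins: read the wrist's pose just before it. There is no depth.
- bot.hand_in(): hands the job in; it is judged then, once.
The state is a dict: "time_s": time; "joint_positions": joint angles; "qvel": joint speeds; "tau": joint torques, N m; "position": TCP position; "tcp_rot": TCP orientation; "force": force on the tool from outside, world axes, zero at the start; "moment": the same for the moment, N m; "opening": opening from 0.0 (shut) to 1.0 (fully open); "grasp_force": force on a finger pad.
Only numpy, scipy, OpenCV 4.12 (cv2) and the standard library are available. Lean on these libraries where they do the work, as an engineer would, in place of code of your own. Each camera call takes 0.05 s, during which the arm holds its last target. There are 200 camera calls.

### The job

The thin marble cheese slab lies flat on the wooden chopping board and nobody can get fingers under it. Push it along the board, without pinching or lifting it, out over the board's right-hand short edge until the groove cut across the slab lies right above that edge and parallel to it; the slab stays flat, with nothing hanging over the board's long sides. Leave the mug, tin, spice jar and salt shaker where they stand, and finish with the hand clear.

Things in the scene. Friction and masses are not known exactly. Their poses are not given: they have to be found in the camera images.
- board: wooden chopping board lying flat on the worktop, immovable, 250 (its x) x 415 (its y) x 30 mm high. Origin: centre of its underside. Its y axis runs along its length, to the robot's left (within 12 degrees of world y), its x axis away from the robot. The right-hand short edge is its -y end; its long sides are at x = +-125 mm.
- board_edge (a point): middle of the upper edge of the board's right-hand short end, 30 mm above the worktop; axes as the board's (y points back along the board, so beyond the edge is -y; x runs along the edge)
- slab: thin pale marble cheese slab, loose, flat on the board, 110 (its x) x 160 (its y) x 12 mm thick, 0.35 to 0.65 kg. Origin: centre of its underside. Its grooved -y end starts towards the board's right-hand edge, turned up to 20 degrees either way; its plain end is at y = +80 mm. It slides with ordinary friction and is easily turned by an off-centre push.
- slab_groove (a point): middle of the one dark straight groove (5 mm wide) cut across the slab's upper face over its full width, parallel to its short ends and 40 mm from its -y end (120 mm from its plain end), 12 mm above the underside; axes as the slab's. At the start it is 60 to 150 mm inside the board's edge.
- mug: white mug, 79 x 110 x 94 mm, on the worktop to the right of the board, near the front; origin at its underside. To be left alone
- tin: food tin, 76 mm across, 58 mm high, on the worktop behind the board; origin at the centre of its underside. To be left alone
- spice_jar: small spice jar with a red cap, 45 mm across, 106 mm high, on the worktop behind the board; origin at the centre of its underside. To be left alone
- mill: small salt shaker with a grey cap, 44 mm across, 90 mm high, on the worktop behind the board; origin at the centre of its underside. To be left alone

How it is judged (in metres and radians):
At the end, for the whole second after the job is handed in: The groove's middle lies within 8 mm of straight above the board's right-hand edge, and within 66 mm of the edge's middle along it (nothing over the long sides); the slab is parallel to the board within 0.14 rad (8 degrees), lies flat on it (tilt under 0.05 rad) and is at rest (y of slab_groove in the frame of board_edge between -0.008 and 0.008 m and x of slab_groove in the frame of board_edge between -0.066 and 0.066 m and z of slab_groove in the frame of board_edge between 0.007 and 0.017 m and angle between the y axis of slab and the y axis of board, either way round below 0.14 rad and angle between slab's own z axis and vertical below 0.05 rad and linear speed of slab below 0.01 m/s); the robot touches nothing.
It fails at once if the slab is lifted off the board (10 mm or more) or tipped (more than 0.15 rad) (z of slab in the frame of board above 0.04 m or angle between slab's own z axis and vertical above 0.15 rad).
It fails at once if the slab falls off the board (z of slab in the frame of board below 0.015 m).
It fails at once if the mug, tin, spice jar or salt shaker is moved more than 20 mm or knocked over (distance of any of mug, tin, spice_jar, mill from where it was at the start of the episode above 0.02 m or angle between any of mug, tin, spice_jar, mill's own z axis and vertical above 0.3 rad).
It also fails if it takes over 38 s, if anything falls off the work surface, if the arm or the gripper's body presses on something with over 40 N, if the wrist force passes 120 N, or if a joint passes its speed limit or range.

## Working session

There is one attempt and no reset: what is moved stays moved. The work goes in short steps, Python scripts to look and compute and a shell command to move; the robot and the scene stay as the last step left them, time stands still between calls to the robot, and variables do not carry over. Pictures are saved under pics/ and viewed, at most 10 in all, crops included, and the job is handed in when it is done.

```bash
mkdir -p pics; python3 - <<'E'
from rig import readout,cams
import cv2,numpy as np
s=readout.read_state();print(s['time_s'],s['position'],s['tcp_rot'])
for n in ['scene','side']:
    c=cams.capture(n);cv2.imwrite(f'pics/{n}0.png',c['image']);print(n,c['xyz'],c['rotation'],c['intrinsics'])
E
```

```text
0.0 [0.28134699 0.55725323 0.22155924] [[-8.92568736e-01  4.50909442e-01 -1.31413596e-03]
 [ 4.50911206e-01  8.92567031e-01 -1.78303174e-03]
 [ 3.68968585e-04 -2.18403702e-03 -9.99997547e-01]]
scene [-0.07074938 -0.82373046  0.6688872 ] [[ 0.7758202  -0.32443127  0.54115374]
 [-0.63056436 -0.36853453  0.68305995]
 [-0.02217216 -0.87116396 -0.49049133]] [[560.40785897   0.         324.63549347]
 [  0.         560.40785897 241.04938391]
 [  0.           0.           1.        ]]
side [ 0.27832413 -0.74171165  0.59016069] [[ 0.92133965 -0.21810275  0.32181428]
 [-0.38859009 -0.49229897  0.77887064]
 [-0.01144499 -0.84265824 -0.53832713]] [[495.95014631   0.         318.46408303]
 [  0.         495.95014631 243.40546892]
 [  0.           0.           1.        ]]
```

View pics/scene0.png

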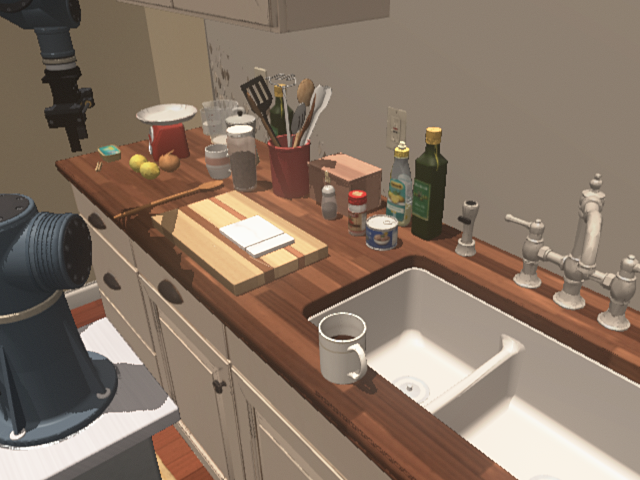

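View pics/side0.png

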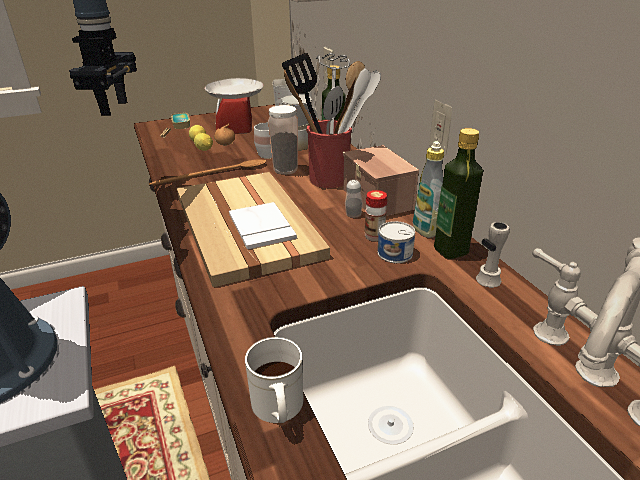

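The scene view shows the board, with the slab about (257,235). In the side view the board spans (180-328, 175-278), the slab is about (263,225) and its groove about (268,237). I'll measure from the side view.

```bash
python3 - <<'E'
import cv2,numpy as np
im=cv2.imread('pics/side0.png')[165:290,170:340]
cv2.imwrite('pics/c1.png',cv2.resize(im,None,fx=4.7,fy=4.7,interpolation=cv2.INTER_CUBIC))
E
```

```text
(no output)
```

View pics/c1.png

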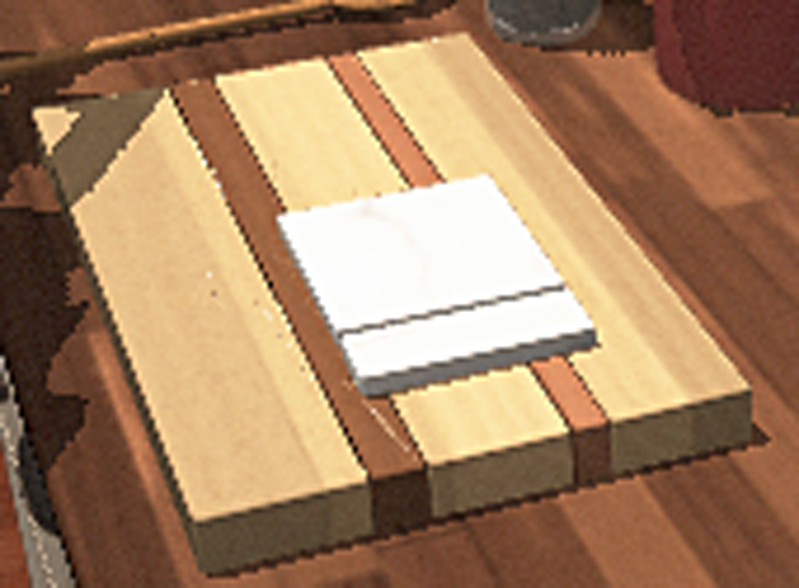

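The crop shows the board top's corners at (33,108), (468,33), (750,390) and (198,521). The slab's top corners are at (278,215), (488,177), (596,333) and (360,382), and the groove runs from (340,332) to (562,287).

```bash
cat > h.py <<'E'
import numpy as np,cv2
from rig import readout,cams
def cast(c,px,z):
    px=np.atleast_2d(np.asarray(px,float))
    d=np.c_[px,np.ones(len(px))]@np.linalg.inv(c['intrinsics']).T@np.array(c['rotation']).T
    o=np.array(c['xyz']);return (o+d*((z-o[2])/d[:,2])[:,None])[:,:2]
E
python3 - <<'E'
from h import *
c=cams.capture('side');f=lambda p:(np.array(p)+.5)/4.7-.5+[170,165]
B=cast(c,f([(33,108),(468,33),(750,390),(198,521)]),.03)
S=cast(c,f([(278,215),(488,177),(596,333),(360,382)]),.042)
G=cast(c,f([(340,332),(562,287)]),.042)
np.set_printoptions(precision=4,suppress=True)
print(B,S,G)
def ang(v):return np.degrees(np.arctan2(-v[0],v[1]))
print('board sides',[np.linalg.norm(B[i]-B[i-1]) for i in range(4)],'slab',[np.linalg.norm(S[i]-S[i-1]) for i in range(4)])
by=(B[0]+B[1]-B[2]-B[3])/2; sy=(S[0]+S[1]-S[2]-S[3])/2; sx=(S[1]+S[2]-S[0]-S[3])/2; gx=G[1]-G[0]
print('yaw b',ang(by),'s',ang(sy),np.degrees(np.arctan2(sx[1],sx[0])),np.degrees(np.arctan2(gx[1],gx[0])))
a=np.radians(ang(by));R=np.array([[np.cos(a),-np.sin(a)],[np.sin(a),np.cos(a)]])
e=(B[2]+B[3])/2
print('edge',e,'groove in edge',(G.mean(0)-e)@R,'slab c',S.mean(0),(S-e)@R)
E
```

```text
[[0.3838 0.4613]
 [0.6315 0.4572]
 [0.6272 0.045 ]
 [0.3822 0.0465]] [[0.4721 0.2653]
 [0.5789 0.261 ]
 [0.5756 0.0989]
 [0.4673 0.1025]] [[0.4705 0.1465]
 [0.5756 0.1433]]
board sides [np.float64(0.4147872109566958), np.float64(0.24779307503506964), np.float64(0.4122813048155984), np.float64(0.2450604769076963)] slab [np.float64(0.16282157640453218), np.float64(0.10687195729211471), np.float64(0.16217037995195008), np.float64(0.10834669262454502)]
yaw b -0.4086750981630487 s -1.4140620591058588 -2.1105074431061372 -1.7149439686897692
edge [0.5047 0.0457] groove in edge [0.0176 0.0993] slab c [0.5235 0.1819] [[-0.0342  0.2193]
 [ 0.0726  0.2158]
 [ 0.0705  0.0537]
 [-0.0378  0.0565]]
```

```bash
python3 - <<'E'
from h import *
c=cams.capture('side')
print(cast(c,[(332,186),(312,180),(353,217),(374,240),(395,260),(284,172)],0).round(3))
E
python3 -m inch '[[2,-3,0,-7,6],[4,-6,0,-14,6],[7,-9,0,-21,6],[10,-12,0,-28,6],[13,-15,0,-35,6],[16,-18,-1,-42,6],[19,-20,-2,-49,6],[22,-22,-4,-56,6],[24.3,-23.5,-6,-63,6],[24.3,-24,-8,-65,6]]'
```

```text
[[ 0.776  0.362]
 [ 0.741  0.419]
 [ 0.753  0.187]
 [ 0.75   0.075]
 [ 0.753 -0.012]
 [ 0.688  0.501]]
time_s: 1.03
position: [0.5312, 0.3152, 0.1422]
tcp_rot: [[0.041, 0.999, 0.007], [0.999, -0.041, 0.001], [0.001, 0.007, -1.0]]
force: [0.2, -0.3, -0.0]
opening: 0.694
grasp_force: 0.0
```

```bash
python3 -m inch '[[0,-1,-3,1,6],[0,-1.5,-6,1,6],[0,-1.5,-9,1,6],[0,-1.5,-10.0,1,6],[0,-1.5,-10.4,1,6],[0,-1.5,-10.4,1,6],[0,-1.5,-10.4,1,6]]'
python3 - <<'E'
from h import *
from rig import readout
c=cams.capture('side');cv2.imwrite('pics/c2.png',cv2.resize(c['image'][120:290,150:380],None,fx=3.4,fy=3.4,interpolation=cv2.INTER_CUBIC))
print(readout.read_state()['position'])
E
```

```text
time_s: 1.62
position: [0.5258, 0.3036, 0.0398]
tcp_rot: [[0.014, 1.0, 0.002], [1.0, -0.014, 0.001], [0.001, 0.002, -1.0]]
force: [1.0, 0.2, 0.3]
opening: 0.689
grasp_force: 0.0
[0.52608822 0.30367991 0.04025211]
```

View pics/c2.png

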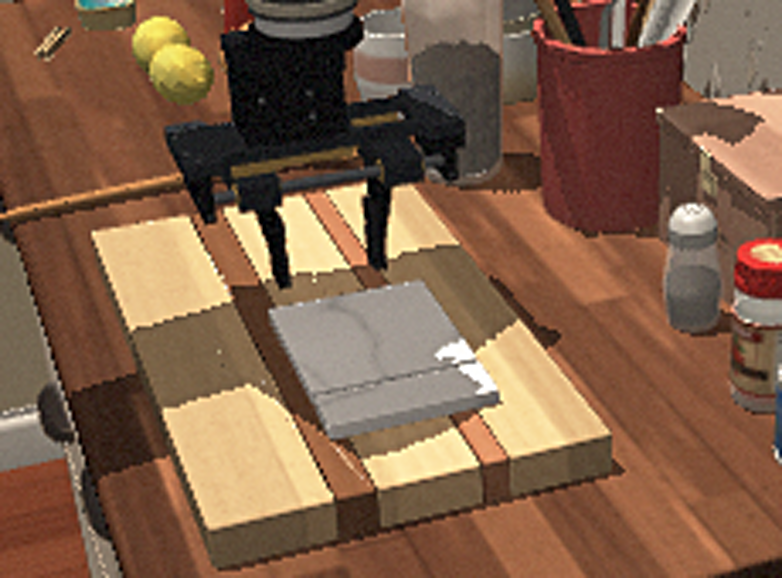

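The fingers sit behind the plain end at (283,285) and (377,268), straddling its middle. I'll lower 5 mm and push part way.

```bash
python3 -m inch '[[0,-0.5,-0.5,0,6],[0,-1.2,-0.5,0,6],[0,-1.9,-0.5,0,6],[0,-2.4,-0.5,0,6],[0,-2.9,-0.5,0,6],[0,-3.5,-0.5,0,6],[0,-4.1,-0.5,0,6],[0,-4.7,-0.5,0,6],[0,-5.3,-0.5,0,6],[0,-5.9,-0.5,0,6]]'
python3 -m inch '[[0,-0.6,0,0,6],[0,-1.2,0,0,6],[0,-1.8,0,0,6],[0,-2.4,0,0,6],[0,-3,0,0,6],[0,-3,0,0,6],[0,-3,0,0,6]]'
python3 - <<'E'
from h import *
c=cams.capture('side');cv2.imwrite('pics/c3.png',cv2.resize(c['image'][180:300,190:350],None,fx=5,fy=5,interpolation=cv2.INTER_CUBIC))
E
```

```text
time_s: 2.5
position: [0.5253, 0.2437, 0.0339]
tcp_rot: [[0.014, 1.0, 0.001], [1.0, -0.014, 0.001], [0.001, 0.001, -1.0]]
force: [-0.0, 5.4, 2.9]
opening: 0.69
grasp_force: 2.5
time_s: 3.08
position: [0.5243, 0.2126, 0.0333]
tcp_rot: [[0.014, 1.0, -0.001], [1.0, -0.014, -0.002], [-0.002, -0.001, -1.0]]
force: [0.7, 0.3, 0.1]
opening: 0.691
grasp_force: 0.0
```

View pics/c3.png

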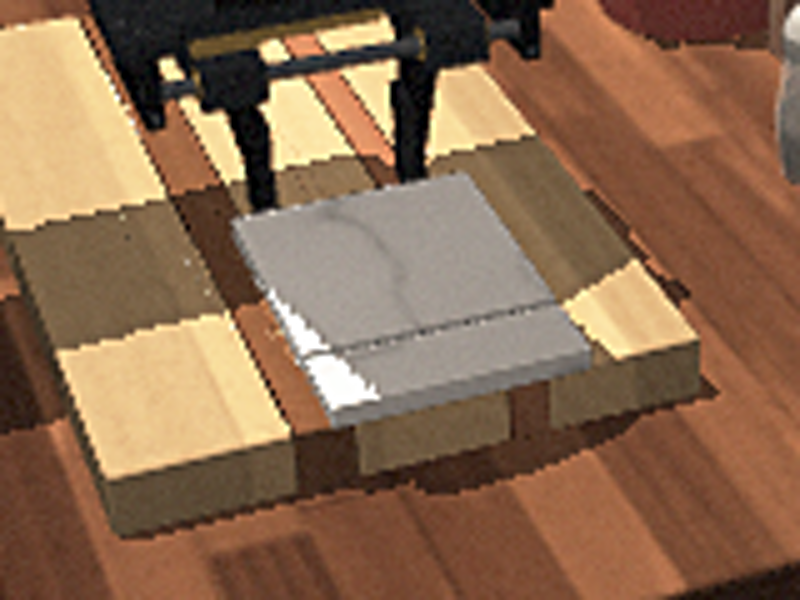

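The slab's grooved end is now over the edge. The groove runs from (308,356) to (554,302), the board edge's corners are at (108,482) and (699,341), and the plain end's corners are at (235,222) and (466,175).

```bash
cat > m.py <<'E'
from h import *
def m(G,E,P,s,o):
    c=cams.capture('side');f=lambda p:(np.array(p)+.5)/s-.5+o
    G=cast(c,f(G),.042);E=cast(c,f(E),.03);P=cast(c,f(P),.042)
    d=lambda L:np.degrees(np.arctan2(*(L[1]-L[0])[::-1]))
    u=(E[1]-E[0])/np.linalg.norm(E[1]-E[0]);n=np.array([-u[1],u[0]]);w=G.mean(0)-E.mean(0)
    pc=P.mean(0);g2=pc-.12*n  # groove from the plain end
    print('angles G,E,P',d(G),d(E),d(P),'groove x,y',w@u*1e3,w@n*1e3,'via plain',(g2-E.mean(0))@n*1e3, 'plain mid',pc)
E
python3 -c "
from m import m
m([(308,356),(554,302)],[(108,482),(699,341)],[(235,222),(466,175)],5,[190,180])"
```

```text
angles G,E,P -1.1208933191644488 -0.27256142223648316 -0.8063053910582907 groove x,y 19.91165623653789 35.206537540521396 via plain 31.84786361555205 plain mid [0.52584475 0.19635901]
```

```bash
python3 -m inch '[[0,-0.4,0,0,6],[0,-0.8,0,0,6],[0,-1.2,0,0,6],[0,-1.6,0,0,6],[0,-2.0,0,0,6],[0,-2.3,0,0,6],[0,-2.5,0,0,6],[0,-2.6,0,0,6],[0,-2.6,0,0,6]]'
python3 - <<'E'
from h import *
c=cams.capture('side');cv2.imwrite('pics/c4.png',cv2.resize(c['image'][190:290,200:334],None,fx=6,fy=6,interpolation=cv2.INTER_CUBIC))
E
```

```text
time_s: 3.93
position: [0.5248, 0.1874, 0.0336]
tcp_rot: [[0.014, 1.0, -0.0], [1.0, -0.014, -0.0], [-0.0, -0.0, -1.0]]
force: [0.7, 0.2, -0.1]
opening: 0.692
grasp_force: 0.0
```

View pics/c4.png

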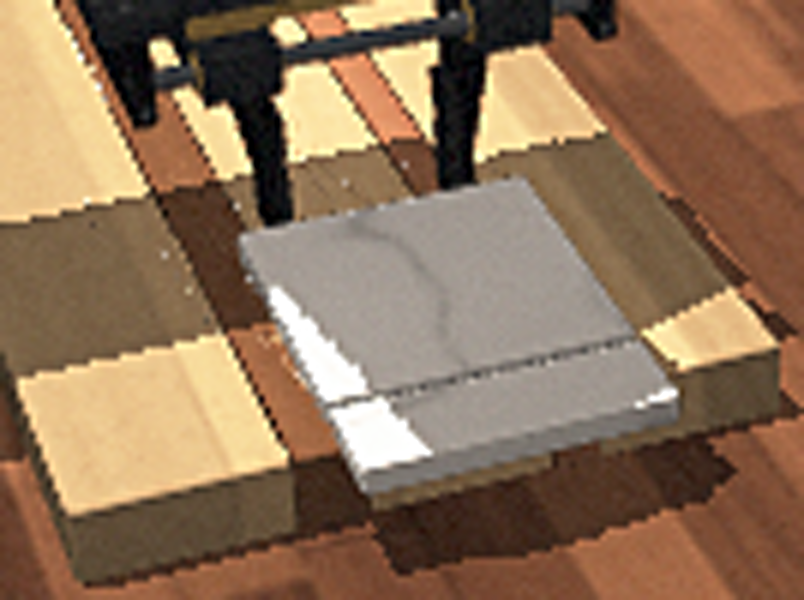

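The groove now runs from (330,405) to (634,340), the edge corners are at (69,517) and (778,347), and the plain-end corners are at (242,240) and (522,181).

```bash
python3 -c "
from m import m
m([(330,405),(634,340)],[(69,517),(778,347)],[(242,240),(522,181)],6,[200,190])"
```

```text
angles G,E,P -2.101857032599629 -0.14136471508273943 -0.46301259283811225 groove x,y 19.998335327295802 8.58274955824566 via plain 4.749788861002549 plain mid [0.52596702 0.17048255]
```

```bash
python3 -m inch '[[0,-0.2,0,0,6],[0,-0.4,0,0,6],[0,-0.6,0,0,6],[0,-0.7,0,0,6],[0,-0.7,0,0,6],[0,-0.7,0,0,6]]'
python3 -m inch '[[0,1,0,0,6],[0,3,0,0,6],[0,5,1,0,6],[0,7,4,0,6],[0,9,7,0,6],[-2,12,10,0,6],[-4,15,12,0,6],[-6,18,14,0,6],[-6,18,14,0,6],[-6,18,14,0,6]]'
python3 - <<'E'
from h import *
for n,(r,cc) in {'side':((190,290),(200,334)),'scene':((180,300),(150,330))}.items():
    c=cams.capture(n);s=6 if n=='side' else 4.4
    cv2.imwrite(f'pics/f_{n}.png',cv2.resize(c['image'][r[0]:r[1],cc[0]:cc[1]],None,fx=s,fy=s,interpolation=cv2.INTER_CUBIC))
E
```

```text
time_s: 4.53
position: [0.525, 0.1808, 0.0337]
tcp_rot: [[0.014, 1.0, 0.0], [1.0, -0.014, -0.0], [-0.0, 0.0, -1.0]]
force: [-0.4, 2.3, 0.6]
opening: 0.691
grasp_force: 1.2
time_s: 5.37
position: [0.4638, 0.363, 0.1751]
tcp_rot: [[0.009, 1.0, 0.003], [1.0, -0.009, 0.001], [0.001, 0.003, -1.0]]
force: [1.2, 0.4, -0.3]
opening: 0.689
grasp_force: 0.0
```

View pics/f_side.png

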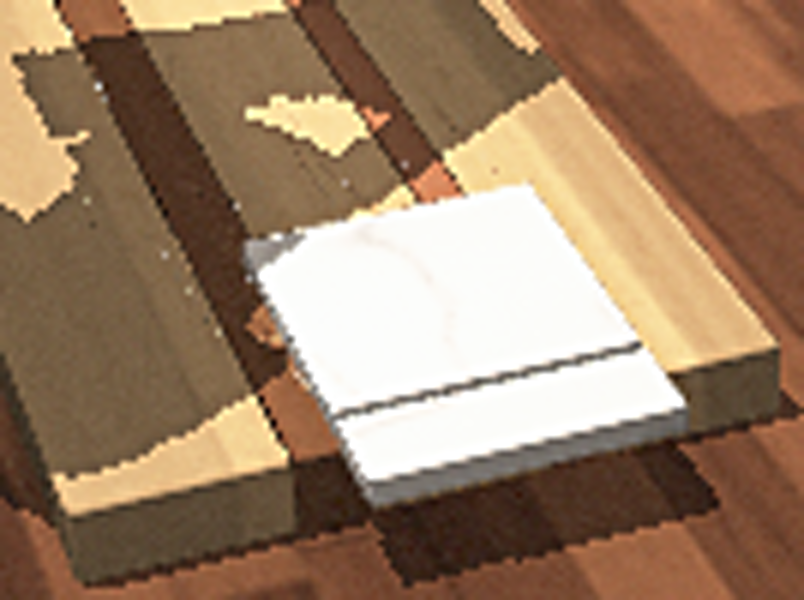

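View pics/f_scene.png

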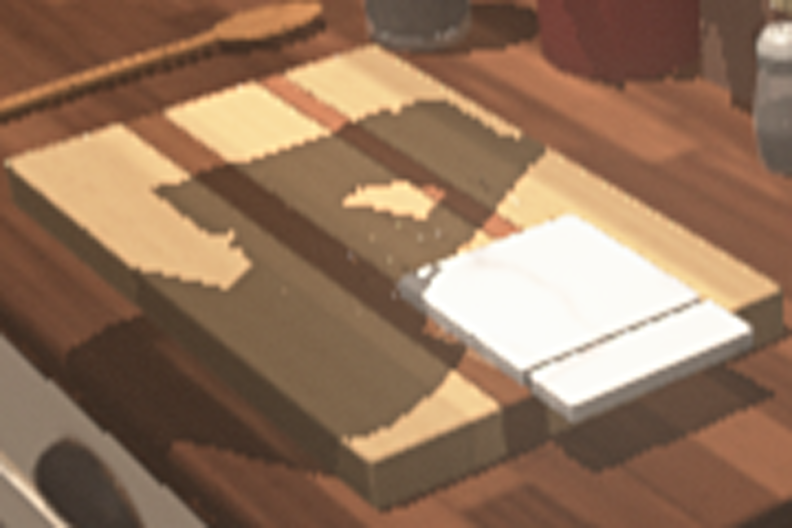

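In the side crop the groove runs from (335,415) to (642,344) and the plain end from (247,243) to (528,184). In the scene crop the groove runs from (527,374) to (703,299) and the edge from (372,462) to (781,293).

```bash
sed -i "s/def m(G,E,P,s,o)/def m(G,E,P,s,o,cam='side')/;s/capture('side')/capture(cam)/" m.py; python3 -c "
from m import m
m([(335,415),(642,344)],[(69,517),(778,347)],[(247,243),(528,184)],6,[200,190])
m([(527,374),(703,299)],[(372,462),(781,293)],[(402,285),(570,214)],4.4,[150,180],'scene')"
```

```text
angles G,E,P -0.5420988781976637 -0.14136471508273943 -0.5890498532072918 groove x,y 20.699216763295727 3.731538672356661 via plain 1.865980200001878 plain mid [0.52714853 0.16759582]
angles G,E,P 0.5532859206159759 -0.8843562576824042 3.2998730791689104 groove x,y 20.88997247554116 3.0936462707767327 via plain 1.0311585252026723 plain mid [0.52347673 0.16617975]
```

Both views put the groove 1 to 4 mm inside the edge, parallel to it and 21 mm off its middle. That is well within limits, and the hand is clear.

```bash
python3 -c "
from rig import bot
print(bot.hand_in())"
```

```text
the job is handed in; nothing more can be done
None
```

I pushed the slab out until its groove lay 1–4 mm inside the board's right-hand edge by two camera views, within about 1.5° of parallel and 21 mm off the edge's middle, then withdrew the hand clear and handed in at about 5.5 s; the hand-in gave no verdict.

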